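# Load a copper blank into the stamping fixture

## Robot

A 6-joint arm with a two-finger parallel gripper is mounted at the origin on the work surface. World frame = base frame: x ahead of the robot, y to its left, z up, the work surface at z = 0. Lengths are in m, angles in degrees, forces in N, time in s.
With the tool pointing down it reaches from about 0.4 to 0.825 m from the base axis. Payload 7 kg.
Tool frame: the origin (TCP) lies midway between the tips of the shut fingers; the grasp point (between the pads) lies 19 mm behind it; z points along the fingers, y is the direction in which the jaws open and shut (so a half turn about z gives the same grasp; the last joint's range is limited). The gripper opens to 88 mm and grips with 3 to 60 N. Pads are 19 mm wide; open, the fingers measure 130 mm over their backs; the gripper's body (78 mm by 193 mm) begins 47 mm behind the grasp point.
Start: joints at [-53.91, 20.546, 0.682, 0, -70.136, -16.507], TCP at [0.226, -0.636, 0.227] pointing down, gripper open.
Joint ranges: [-176.03, 176.03], [-82.01, 121.73], [-58.28, 71.71], [-173.87, 95.51], [-174.79, -0.11], [-173.66, 173.66]. Speed limits (degrees/s): [136.94, 136.94, 172.46, 180, 180, 180].

## Interface

Orientations are given as [roll, pitch, yaw] about the fixed x, y, z axes, in that order (R = Rz(yaw) Ry(pitch) Rx(roll)).
In Python, from plant import ctrl, snapshot gives the robot as it stands.
- The arm moves only by the shell command python3 -m pendant 'ROWS'. ROWS is JSON, a list of rows, each a list of 7 numbers: the shift along the tool's x, y, z in m, then the turn, a rotation vector about the tool's x, y, z in rad, then the opening, from -1 (shut) to 1 (fully open), so that 0 is half open. In form: [[x, y, z, ax, ay, az, jaw], ...]. A call has 1 to 12 rows; each row is the pose to reach, as a shift and turn from the pose commanded when the call began, along the tool's axes at that moment; what a row does not reach only later rows make up. A row lasts 1/8 s, in which the tool goes at most 62.5 mm and 10.7 degrees, less where a joint would pass 70% of its speed; a pose out of reach is approached as far as the arm can. A call with a gripper value outside its range is refused whole. The fingers move at their own pace and stop on an object; the grip force is fixed at half the most. Time passes only in rows, so rows that repeat a pose let the fingers close. It gives the time, the measured TCP pose, the force and the opening at its end, in the units of the state.
- ctrl.get_obs(): the state, without advancing time (a new reading comes with each control period).
- snapshot(name): name is "scene" or "top"; returns a dict with "image" (480x640x3 uint8, blue, green, red), "mtx" (3x3 intrinsics, pixels), "eye" and "attitude" of the camera in the world. Camera axes: x right, y up, looking along -z (the intrinsics and any distortion apply to the point x, -y, -z); pixel columns grow to the right and rows downward; lengths in m; the calibration is good to about 2 mm. A picture is of the moment at which its call begins. There is no depth.
- ctrl.close_job(): hands the job in, once; it reports no verdict.
The state is a dict: "clock": time; "joint_pos": joint angles; "qvel": joint speeds; "tau": joint torques, N m; "tool_pos": TCP position; "orientation": TCP orientation; "force": force on the tool from outside, world axes, zero at the start; "moment": the same for the moment, N m; "opening": finger opening in m.
Only numpy, scipy, OpenCV 4.12 (cv2) and the standard library are available. Lean on these libraries where they do the work, as an engineer would, in place of code of your own. Each camera call takes 0.05 s, during which the arm holds its last target.

## Task

Using only your fingertips, push the copper blank across the top of the steel stamping fixture until it drops into the round recess and lies flat on the bottom, never picking it up. Then push the red tab to slide the keeper all the way over the blank, and take your hand away. Leave the jar, the punch and the blue cap standing where they are.

Things in the scene. Friction and masses are not known exactly. Their poses are not given: they have to be found in the camera images.
- fixture: Dark steel plate fixed to the bench, 110 (own x) by 215 (own y) by 25 mm; its flat top (the deck) is 25 mm above the bench, unfenced. Origin: centre of its underside, below the recess centre; z up. The blank starts on its -y half. On its +y half (y = 40 to 107 mm) two brass guide strips, 8 mm high and 48 mm apart over their outsides, flank the keeper.
- recess (a point): Centre of the floor of the round recess in the deck, at the middle of the fixture: 44 mm in diameter, 7 mm deep, floor grey, flat and 18 mm above the bench, axes as the fixture's.
- blank: Loose copper disc, 40 mm in diameter, 6 mm thick, about 70 g, starting flat on the deck, 55 to 90 mm from the recess centre, on the fixture's -y side. Origin: centre of its underside; z up. Seated, its top lies 1 mm below the deck.
- keeper (a joint): Steel tongue, 32 mm wide, 4 mm thick, sliding towards the fixture's -y, 2 mm above the deck. In m: 0 fully back (front end 32 mm to +y of the recess centre), 0.040 fully over (front end 8 mm past the centre, hard stop). Starts at 0 to 0.008, clear of the recess; about 2 N of friction, stays where left. A blank not down in the recess blocks it.
- keeper_tab (a point): Middle of the top edge of the keeper's red upright tab, 55 mm above the bench. The tab is 26 mm wide (fixture x), 8 mm thick (fixture y), its foot 30 mm above the bench; at joint 0 this point is 88 mm to +y of the recess centre, and it moves with the keeper. Push its +y face towards the fixture's -y. Axes as the fixture's.
- jar: Loose white plastic jar with a black lid, 42 mm in diameter, 50 mm tall, on the bench beside the fixture; not to be disturbed. Origin: centre of underside.
- punch: Loose steel doming punch standing on its foot, 30 mm in diameter, 54 mm tall, on the bench beside the fixture; not to be disturbed. Origin: centre of underside.
- cap: Loose blue plastic screw cap, 36 mm in diameter, 16 mm tall, on the bench beside the fixture; not to be disturbed. Origin: centre of underside.
Not all that is in view belongs to the job. What is shaped like the fixture but pink is not meant. Several things have the shape of the blank; the one meant has the colours described above.

How it is judged:
By the outcome, as a careful person would: the job done as asked, in the order asked, and still so for the second after the job is handed in, with the robot touching nothing.
It also fails if it takes over 48 s, if anything falls off the work surface, if the arm or the gripper's body presses on something with over 40 N, if the wrist force passes 120 N, or if a joint passes its speed limit or range.

## Working session

There is one attempt and no reset: what is moved stays moved. The work goes in short steps, Python scripts to look and compute and a shell command to move; the robot and the scene stay as the last step left them, time stands still between calls to the robot, and variables do not carry over. Pictures are saved under pics/ and viewed, and the job is handed in when it is done.

```bash
ls; mkdir -p pics; python3 - <<'E'
from plant import ctrl, snapshot
import cv2,numpy as np
np.set_printoptions(precision=4,suppress=True)
for n in("scene","top"):
    s=snapshot(n); cv2.imwrite(f"pics/{n}0.png",s["image"]); print(n,s["mtx"],s["eye"],s["attitude"],[k for k in s])
print(ctrl.get_obs())
E
```

```text
pics
scene [[584.1266   0.     318.2959]
 [  0.     584.1266 238.34  ]
 [  0.       0.       1.    ]] [ 0.9532 -0.39    0.5844] [46.8091  0.8606 44.4321] ['image', 'mtx', 'eye', 'attitude']
top [[567.0819   0.     330.2707]
 [  0.     567.0819 237.3867]
 [  0.       0.       1.    ]] [0.4132 0.0227 0.8575] [ 10.4575  -0.7666 -91.3888] ['image', 'mtx', 'eye', 'attitude']
{'clock': 0.1, 'joint_pos': array([-53.9109,  20.5883,   0.6411,  -0.0176, -70.1363, -16.5073]), 'qvel': array([-0.031 ,  0.0347,  0.0668,  0.0696,  0.1533, -0.0856]), 'tau': array([ -0.0014, -58.4163,  29.3751,   7.0156,   0.0102,  -0.0001]), 'tool_pos': array([ 0.2261, -0.6356,  0.2257]), 'orientation': array([ 179.9152,   -0.0079, -160.4242]), 'force': array([0.1483, 0.0869, 0.0449]), 'moment': array([-0.019 ,  0.0143, -0.0215]), 'opening': 0.08764907163850402}
```

View pics/scene0.png

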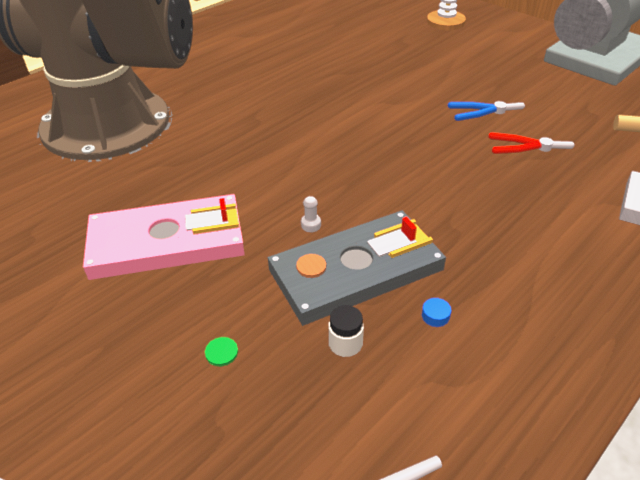

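View pics/top0.png

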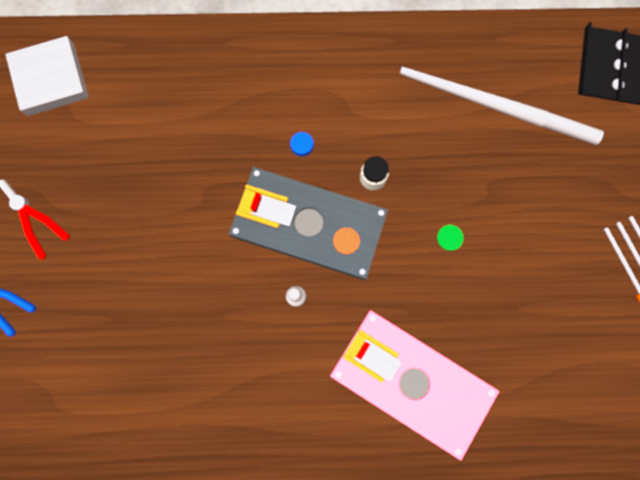

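The scene view shows the dark fixture at about (357,262), with the copper disc on it at (311,265). The top view shows the disc at (346,240) and the recess at (309,222). There are two disc-shaped candidates in the top view, copper (346,240) and green (450,237). The copper one on the dark fixture fits the description; the pink fixture at (415,385) is a decoy.

```bash
cat > h.py <<'E'
import cv2,numpy as np
from scipy.spatial.transform import Rotation as R
from plant import ctrl,snapshot
np.set_printoptions(precision=4,suppress=True)
def ray(s,px):
    px=np.atleast_2d(px).astype(float); K=s["mtx"]
    d=np.c_[(px[:,0]-K[0,2])/K[0,0],-(px[:,1]-K[1,2])/K[1,1],-np.ones(len(px))]
    return np.array(s["eye"]),d@R.from_euler("xyz",s["attitude"],degrees=True).as_matrix().T
def onz(s,px,z):
    e,d=ray(s,px); t=(z-e[2])/d[:,2]; return e+d*t[:,None]
def proj(s,P):
    M=R.from_euler("xyz",s["attitude"],degrees=True).as_matrix(); q=(np.atleast_2d(P)-s["eye"])@M
    K=s["mtx"]; return np.c_[K[0,2]+K[0,0]*q[:,0]/-q[:,2],K[1,2]-K[1,1]*q[:,1]/-q[:,2]]
def masks(im):
    h=cv2.cvtColor(im,cv2.COLOR_BGR2HSV); H,S,V=cv2.split(h)
    return dict(copper=(H>8)&(H<17)&(S>140)&(V>200), blue=(H>100)&(H<125)&(S>180)&(V>120),
      red=((H<5)|(H>175))&(S>200)&(V>120), yellow=(H>20)&(H<30)&(S>180)&(V>150),
      dark=(H>80)&(H<125)&(S>10)&(S<90)&(V>40)&(V<110), green=(H>50)&(H<75)&(S>150), black=(V<35), grey=(S<45)&(V>110)&(V<190))
def blobs(im,name,amin=30):
    m=masks(im)[name].astype(np.uint8)*255
    cs,_=cv2.findContours(m,cv2.RETR_EXTERNAL,cv2.CHAIN_APPROX_NONE)
    return sorted([c for c in cs if cv2.contourArea(c)>amin],key=cv2.contourArea,reverse=True)
E
python3 - <<'E'
from h import *
for n in("scene","top"):
    s=snapshot(n); im=s["image"]
    for k in masks(im):
        for c in blobs(im,k)[:6]:
            M=cv2.moments(c); print(n,k,round(M["m10"]/M["m00"],1),round(M["m01"]/M["m00"],1),int(M["m00"]),cv2.minAreaRect(c) if k=="dark" else "")
    x,y,w,h=(220,130,190,170) if n=="top" else (250,180,210,190)
    cv2.imwrite(f"pics/{n}c.png",cv2.resize(im[y:y+h,x:x+w],None,fx=3.5,fy=3.5,interpolation=cv2.INTER_CUBIC)[:600,:800])
E
```

```text
scene copper 310.9 264.4 446 
scene copper 445.7 18.8 280 
scene blue 435.8 311.7 560 
scene blue 473.6 109.3 312 
scene red 514.5 143.4 464 
scene red 408.1 228.1 172 
scene red 222.8 208.4 54 
scene green 220.9 350.9 665 
scene grey 343.6 264.4 7412 
scene grey 588.1 64.9 587 
scene grey 345.3 345.3 421 
scene grey 599.8 12.0 355 
scene grey 567.8 18.3 277 
scene grey 629.3 213.2 237 
top copper 346.2 240.5 497 
top blue 301.5 143.7 367 
top blue 16.8 300.2 238 
top blue 6.0 326.6 127 
top red 38.5 228.0 783 
top red 255.5 202.1 63 
top red 362.5 350.2 47 
top yellow 253.1 203.8 443 
top yellow 362.6 350.3 344 
top green 449.8 237.3 487 
top black 600.8 66.4 381 
top grey 317.9 225.3 8226 
top grey 60.2 94.7 463 
top grey 554.5 129.3 43 
top grey 373.9 186.3 34
```

View pics/topc.png

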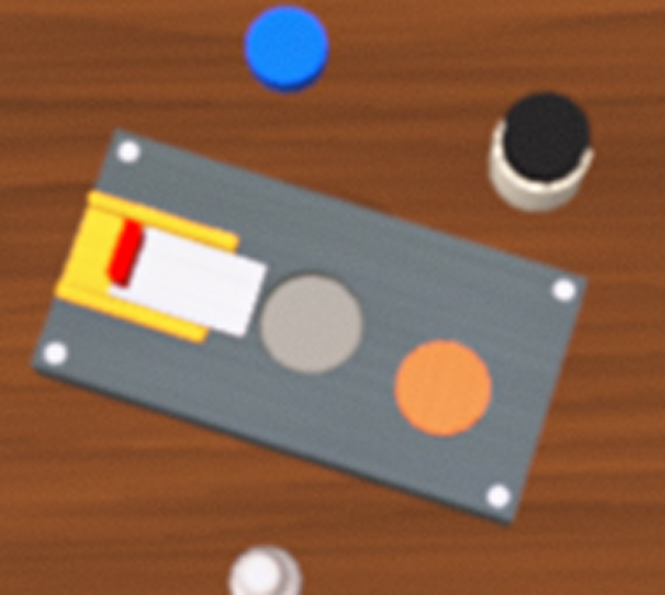

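View pics/scenec.png

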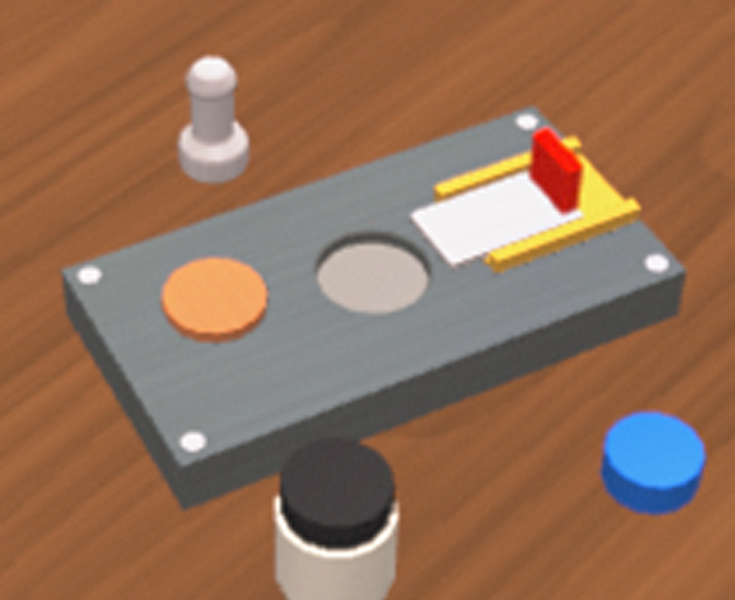

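```bash
python3 - <<'E'
from h import *
s=snapshot("top"); im=s["image"]; h=cv2.cvtColor(im,cv2.COLOR_BGR2HSV)
for p in [(309,222),(330,260),(300,190),(340,210),(273,209),(257,174),(295,295)]: print(p,h[p[1],p[0]])
s=snapshot("scene"); im=s["image"]; h=cv2.cvtColor(im,cv2.COLOR_BGR2HSV)
for p in [(357,259),(335,283),(390,243),(310,215)]: print(p,h[p[1],p[0]])
E
```

```text
(309, 222) [ 15  21 191]
(330, 260) [102  30 127]
(300, 190) [ 98  24 126]
(340, 210) [101  30 134]
(273, 209) [130   3 247]
(257, 174) [143   4 247]
(295, 295) [130   3 247]
(357, 259) [ 11  28 200]
(335, 283) [100  10 146]
(390, 243) [165   2 244]
(310, 215) [  4  26 159]
```

The crops confirm it: the copper disc lies flat on the dark plate (top view 346,240), the recess is empty (309,222), and the red tab is at (255,202). The jar, cap and punch stand clear beside the plate.

```bash
cat > m.py <<'E'
from h import *
def cen(c): M=cv2.moments(c); return [M["m10"]/M["m00"],M["m01"]/M["m00"]]
def near(im,mask,p,r,amin=8):
    cs,_=cv2.findContours(mask.astype(np.uint8)*255,cv2.RETR_EXTERNAL,cv2.CHAIN_APPROX_NONE)
    cs=[c for c in cs if cv2.contourArea(c)>=amin and np.hypot(*(np.array(cen(c))-p))<r]
    return max(cs,key=cv2.contourArea) if cs else None
def scr(s,guess):
    im=s["image"];H,S,V=cv2.split(cv2.cvtColor(im,cv2.COLOR_BGR2HSV)); out=[]
    for g in guess:
        w=np.clip(V.astype(float)-170,0,None)
        w[S>60]=0
        y,x=np.mgrid[:480,:640]; w=w*(np.hypot(x-g[0],y-g[1])<6)
        out.append([(w*x).sum()/w.sum(),(w*y).sum()/w.sum()])
    return out
E
python3 - <<'E'
from m import *
G=dict(top=[(256.5,173.5),(381,212.5),(362,271.5),(235.5,231)],scene=[(400.5,214.5),(437.5,255.5),(305,306),(275.5,258.5)])
RC=dict(top=(309,222),scene=(357,260)); BL=dict(top=(346,240),scene=(311,264)); TB=dict(top=(255,202),scene=(408,228))
rays={}
for n in G:
    s=snapshot(n); im=s["image"];H,S,V=cv2.split(cv2.cvtColor(im,cv2.COLOR_BGR2HSV))
    p=scr(s,G[n]); P=onz(s,p,0.0255)
    print(n,"screws",P[:,:2].tolist())
    print(" centre",P.mean(0)[:2], "sides",[np.linalg.norm(P[i]-P[(i+1)%4]) for i in range(4)])
    rc=near(im,(H>3)&(H<25)&(S<50)&(S>8)&(V>150)&(V<225),RC[n],8); print(" recess",cen(rc),onz(s,cen(rc),.018)[0],onz(s,cen(rc),.025)[0],cv2.fitEllipse(rc))
    b=near(im,(H>6)&(H<18)&(S>120),BL[n],8); e=cv2.fitEllipse(b); print(" blank",cen(b),e,onz(s,cen(b),.031)[0])
    t=near(im,((H<6)|(H>174))&(S>170),TB[n],8); print(" tab",cen(t),cv2.boxPoints(cv2.minAreaRect(t)).tolist(),onz(s,cen(t),.055)[0])
    rays[n]=P
E
```

```text
top screws [[0.6687715312582336, 0.1179163976846192], [0.6030636650981902, -0.06903349553620658], [0.5144159914461575, -0.03766925722696414], [0.5799753768804405, 0.14916910574174957]]
 centre [0.5916 0.0401] sides [np.float64(0.19816101092441052), np.float64(0.0940325767414477), np.float64(0.19800658295963217), np.float64(0.09413548105358088)]
 recess [308.5, 222.27787507297137] [0.5917 0.04   0.018 ] [0.5903 0.0399 0.025 ] ((308.50457763671875, 222.26309204101562), (26.318632125854492, 27.698280334472656), 83.13511657714844)Traceback (most recent call last):
  File "<stdin>", line 11, in <module>
cv2.error: OpenCV(4.12.0) /io/opencv/modules/imgproc/src/shapedescr.cpp:356: error: (-215:Assertion failed) n >= 0 && (depth == CV_32F || depth == CV_32S) in function 'fitEllipseNoDirect'
```

```bash
cat >> m.py <<'E'
G=dict(top=[(256.5,173.5),(381,212.5),(362,271.5),(235.5,231)],scene=[(400.5,214.5),(437.5,255.5),(305,306),(275.5,258.5)])
RC=dict(top=(309,222),scene=(357,260)); BL=dict(top=(346,240),scene=(311,264)); TB=dict(top=(255,202),scene=(408,228))
E
python3 - <<'E'
from m import *
for n in G:
    s=snapshot(n); im=s["image"];H,S,V=cv2.split(cv2.cvtColor(im,cv2.COLOR_BGR2HSV))
    P=onz(s,scr(s,G[n]),.0255)[:,:2]; c=P.mean(0); y=(P[0]-P[1]+P[3]-P[2]); y/=np.hypot(*y); x=np.array([y[1],-y[0]])
    f=lambda q:np.array([(q[:2]-c)@x,(q[:2]-c)@y])*1e3
    print(n,"centre",c,"yaw",np.degrees(np.arctan2(-y[0],y[1])))
    b=near(im,masks(im)["copper"],BL[n],10); q=onz(s,cen(b),.031)[0]; print(" blank",cen(b),q,f(q),cv2.fitEllipse(b))
    t=near(im,masks(im)["red"],TB[n],10); bp=cv2.boxPoints(cv2.minAreaRect(t)); print(" tab",cen(t),bp.tolist(),[f(a).round(1).tolist() for a in onz(s,bp,.055)])
    for nm,m,g,z,r in [("cap",masks(im)["blue"],(301,143) if n=="top" else (436,311),.016,8),("jarlid",V<70,(376,169) if n=="top" else (346,320),.05,12),("punch",(S<60)&(V>180),(295,295) if n=="top" else (310,202),.05,9)]:
        k=near(im,m,g,r)
        if k is not None: q=onz(s,cen(k),z)[0]; print(" ",nm,cen(k),q,f(q),"area",cv2.contourArea(k))
E
```

```text
top centre [0.5916 0.0401] yaw -19.34716824101188
 blank [346.1011725293132, 240.49279731993298] [ 0.5602 -0.0154  0.031 ] [-11.1755 -62.77  ] ((346.10308837890625, 240.48651123046875), (25.10884666442871, 25.351722717285156), 106.91836547851562)
 tab [255.59677419354838, 201.9516129032258] [[250.26026916503906, 208.97259521484375], [256.1369934082031, 193.30136108398438], [260.84930419921875, 195.0684814453125], [254.97259521484375, 210.73971557617188]] [[-14.5, 83.1], [10.3, 82.8], [9.9, 75.4], [-14.9, 75.7]]
  cap [301.48253968253965, 143.675283446712] [0.7173 0.0488 0.016 ] [115.7827  49.8996] area 367.5
  jarlid [375.38749046529364, 168.59458428680395] [ 0.6642 -0.0612  0.05  ] [102.0502 -71.4921] area 437.0
  punch [295.00961538461536, 296.20256410256405] [0.4781 0.0604 0.05  ] [-113.7603  -18.4666] area 260.0
scene centre [0.5924 0.039 ] yaw 70.6661068010023
 blank [310.9091928251121, 264.40059790732437] [ 0.5627 -0.0175  0.031 ] [-63.1506   9.422 ] ((310.9031066894531, 264.38592529296875), (20.020662307739258, 28.486812591552734), 88.40991973876953)
 tab [408.1812865497076, 228.12573099415204] [[396.494140625, 223.57647705078125], [405.38824462890625, 215.95294189453125], [419.57647705078125, 232.50588989257812], [410.682373046875, 240.12942504882812]] [[64.2, 4.8], [83.4, 12.7], [82.0, -24.4], [63.5, -31.5]]
  cap [435.87488908606923, 311.80331262939956] [0.7235 0.0418 0.016 ] [  46.095  -122.7364] area 563.5
  jarlid [342.2929617720614, 320.32725973561986] [ 0.6665 -0.0693  0.05  ] [ -77.6149 -105.7554] area 466.5
  punch [309.92768959435625, 201.25925925925927] [0.4858 0.0581 0.05  ] [-17.2379 107.0065] area 94.5
```

```bash
cat > go.py <<'E'
import sys
from h import *
C=np.array([.5918,.0398]); YAW=-19.34
def W(fx,fy):
    a=np.radians(YAW); return C+np.array([np.cos(a)*fx-np.sin(a)*fy,np.sin(a)*fx+np.cos(a)*fy])/1e3
def F(p):
    a=np.radians(YAW); d=(np.array(p[:2])-C)*1e3; return np.array([np.cos(a)*d[0]+np.sin(a)*d[1],-np.sin(a)*d[0]+np.cos(a)*d[1]])
def rel(xy,z,yaw,o=None):
    o=o or ctrl.get_obs(); M=R.from_euler("xyz",o["orientation"],degrees=True); p=np.r_[xy,z]
    T=R.from_euler("xyz",[180,0,yaw],degrees=True)
    return M.inv().apply(p-o["tool_pos"]),(M.inv()*T).as_rotvec()
E
python3 - <<'E'
from go import *
b=np.array([-10.8,-62.8]); u=-b/np.hypot(*b); st=b-45*u
ang=YAW+np.degrees(np.arctan2(u[1],u[0])); print("push world ang",ang,"start fix",st,W(*st))
print(rel(W(*st),.12,ang-180))
E
```

```text
push world ang 60.9020365586522 start fix [ -18.4269 -107.149 ] [ 0.5389 -0.0552]
(array([-0.4893,  0.4423,  0.1065]), array([ 0.0002,  0.0001, -0.7212]))
```

```bash
python3 -m pendant '[[-0.04,0.036,0.01,0,0,-0.06,-0.45],[-0.08,0.073,0.018,0,0,-0.12,-0.45],[-0.12,0.11,0.026,0,0,-0.18,-0.45],[-0.16,0.147,0.034,0,0,-0.24,-0.45],[-0.2,0.184,0.042,0,0,-0.3,-0.45],[-0.24,0.22,0.05,0,0,-0.36,-0.45],[-0.28,0.257,0.06,0,0,-0.42,-0.45],[-0.32,0.294,0.07,0,0,-0.48,-0.45],[-0.36,0.33,0.08,0,0,-0.54,-0.45],[-0.4,0.367,0.09,0,0,-0.6,-0.45],[-0.445,0.404,0.098,0,0,-0.66,-0.45],[-0.489,0.442,0.106,0,0,-0.721,-0.45]]'; python3 -m pendant '[[0,0,0,0,0,0,-0.45],[0,0,0,0,0,0,-0.45],[0,0,0,0,0,0,-0.45]]'
python3 - <<'E'
from go import *
b=np.array([-10.8,-62.8]); u=-b/np.hypot(*b); st=b-45*u
o=ctrl.get_obs(); print(o["tool_pos"],o["orientation"],o["opening"],F(o["tool_pos"]),rel(W(*st),.045,-119.1))
for n in("top","scene"):
    s=snapshot(n); cv2.imwrite(f"pics/{n}1.png",s["image"])
E
```

```text
clock: 1.95
tool_pos: [0.5397, -0.0538, 0.1207]
orientation: [-180.0, 0.0, -119.0]
force: [0.8, -0.6, -0.2]
opening: 0.0241
clock: 2.33
tool_pos: [0.5383, -0.0565, 0.1208]
orientation: [-180.0, 0.0, -119.2]
force: [-0.9, -0.2, 0.3]
opening: 0.0244
[ 0.5383 -0.0565  0.1208] [-179.9953    0.0051 -119.1832] 0.02442936170878195 [ -18.5955 -108.5533] (array([-0.0014,  0.0001,  0.0758]), array([-0.0001,  0.0001, -0.0015]))
```

View pics/top1.png

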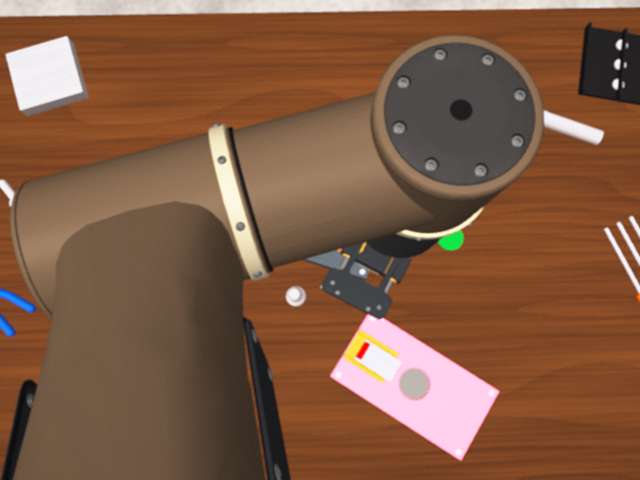

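View pics/scene1.png

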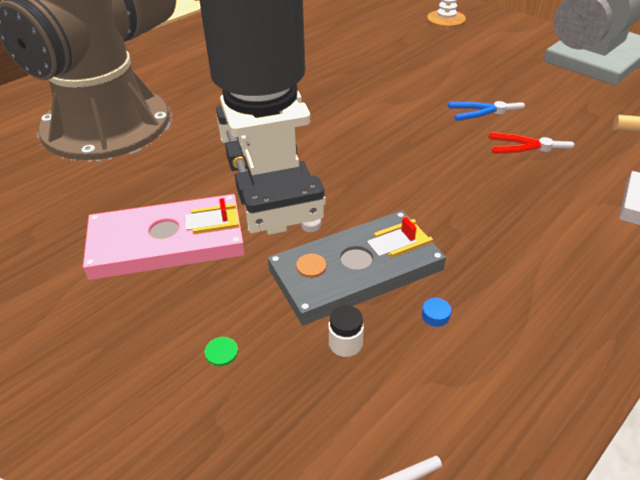

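The top view is hidden by the arm. In the scene view the gripper hovers behind the blank, at about (275,215). I'll enlarge that to see the finger geometry.

```bash
python3 - <<'E'
from go import *
im=cv2.imread("pics/scene1.png"); s=snapshot("scene")
print(proj(s,ctrl.get_obs()["tool_pos"]))
cv2.imwrite("pics/s1c.png",cv2.resize(im[140:300,200:400],None,fx=3.7,fy=3.7,interpolation=cv2.INTER_CUBIC))
E
```

```text
[[272.0806 219.1361]]
```

View pics/s1c.png

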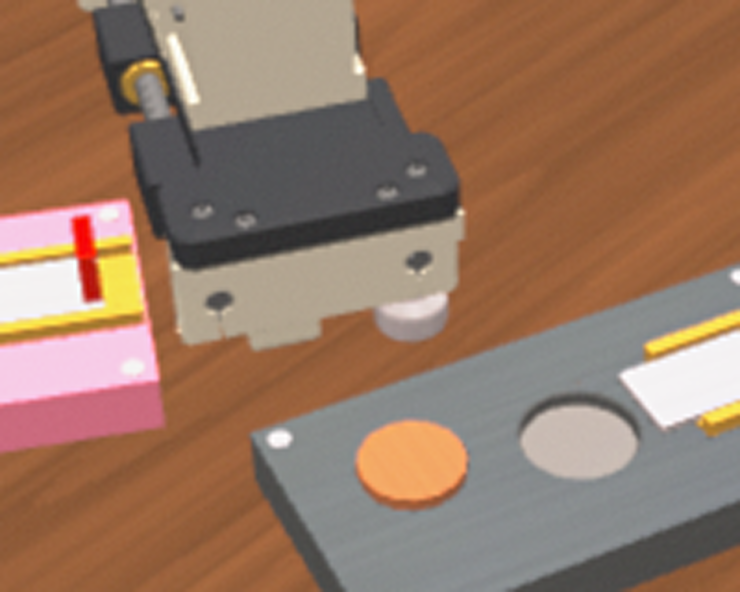

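The block at crop (320,270) is the gripper's body underside, overhanging towards the camera. The pad stub peeks out below it at crop (285,335), so the body will clear the jar and punch tops. Now I'll descend behind the blank and feel for the deck.

```bash
python3 -m pendant '[[-0.004,0,0.02,0,0,0,-0.45],[-0.008,0,0.04,0,0,0,-0.45],[-0.008,0,0.06,0,0,0,-0.45],[-0.008,0,0.08,0,0,0,-0.45],[-0.008,0,0.086,0,0,0,-0.45],[-0.008,0,0.088,0,0,0,-0.45],[-0.008,0,0.088,0,0,0,-0.45]]'
python3 - <<'E'
from go import *
o=ctrl.get_obs(); print(o["tool_pos"],o["force"],F(o["tool_pos"]))
s=snapshot("scene"); im=s["image"]
cv2.imwrite("pics/s2c.png",cv2.resize(im[160:320,200:400],None,fx=3.7,fy=3.7,interpolation=cv2.INTER_CUBIC))
E
```

```text
clock: 3.35
tool_pos: [0.5431, -0.0487, 0.0332]
orientation: [-180.0, 0.0, -119.1]
force: [1.3, -0.2, 0.3]
opening: 0.0241
[ 0.5431 -0.0487  0.0332] [ 1.3383 -0.1868  0.2595] [-16.6668 -99.6409]
```

View pics/s2c.png

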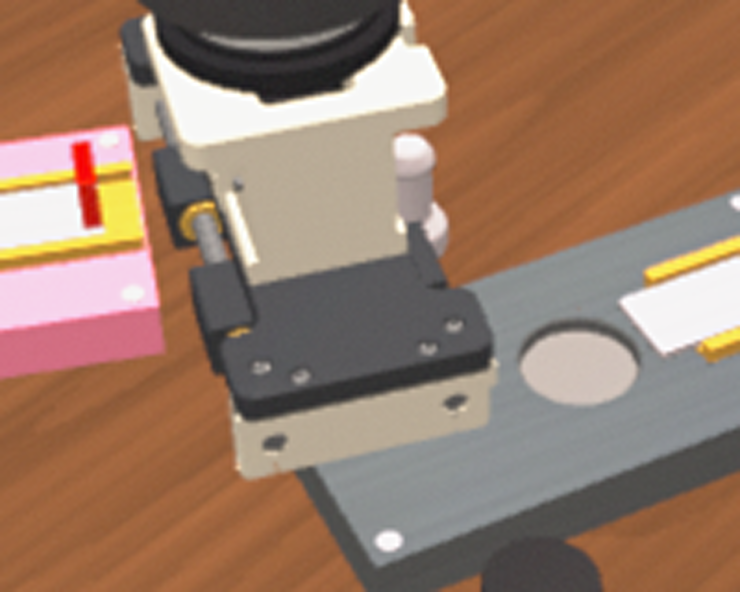

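```bash
python3 -m pendant '[[0,0,0.003,0,0,0,-0.45],[0,0,0.005,0,0,0,-0.45],[0,0,0.006,0,0,0,-0.45],[0,0,0.006,0,0,0,-0.45]]'
python3 -m pendant '[[0,0,0.001,0,0,0,-0.45],[0,0,0.002,0,0,0,-0.45],[0,0,0.002,0,0,0,-0.45]]'
python3 -c "
from go import *
o=ctrl.get_obs();print(o['tool_pos'],o['force'])"
```

```text
clock: 3.9
tool_pos: [0.5426, -0.0486, 0.0264]
orientation: [180.0, -0.0, -119.1]
force: [-0.2, 0.8, -0.4]
opening: 0.0238
clock: 4.28
tool_pos: [0.5428, -0.0486, 0.0253]
orientation: [-180.0, 0.0, -119.1]
force: [-3.6, 0.9, 8.8]
opening: 0.0243
[ 0.5428 -0.0486  0.0253] [-3.5845  0.8531  8.7765]
```

Contact with the deck at TCP z ≈ 0.025, as expected. I'll lift 2.5 mm and push.

```bash
python3 -m pendant '[[0,0,-0.0025,0,0,0,-0.45],[-0.004,0,-0.0025,0,0,0,-0.45],[-0.008,0,-0.0025,0,0,0,-0.45],[-0.011,0,-0.0025,0,0,0,-0.45],[-0.014,0,-0.0025,0,0,0,-0.45],[-0.018,0,-0.0025,0,0,0,-0.45],[-0.022,0,-0.0025,0,0,0,-0.45],[-0.026,0,-0.0025,0,0,0,-0.45],[-0.03,0,-0.0025,0,0,0,-0.45]]'
python3 -m pendant '[[-0.004,0,0,0,0,0,-0.45],[-0.008,0,0,0,0,0,-0.45],[-0.012,0,0,0,0,0,-0.45],[-0.016,0,0,0,0,0,-0.45],[-0.02,0,0,0,0,0,-0.45],[-0.02,0,0,0,0,0,-0.45]]'
python3 - <<'E'
from go import *
o=ctrl.get_obs(); print(o["tool_pos"],o["force"],F(o["tool_pos"]))
s=snapshot("scene"); im=s["image"]
cv2.imwrite("pics/s3c.png",cv2.resize(im[160:320,220:420],None,fx=3.7,fy=3.7,interpolation=cv2.INTER_CUBIC))
E
```

```text
clock: 5.4
tool_pos: [0.5574, -0.0221, 0.027]
orientation: [180.0, -0.0, -119.1]
force: [0.1, 0.2, -0.2]
opening: 0.024
clock: 6.15
tool_pos: [0.5672, -0.0046, 0.0271]
orientation: [-180.0, 0.0, -119.1]
force: [0.7, -0.3, -0.1]
opening: 0.0239
[ 0.5672 -0.0046  0.0271] [ 0.666  -0.3365 -0.1405] [ -8.4638 -50.0456]
```

View pics/s3c.png

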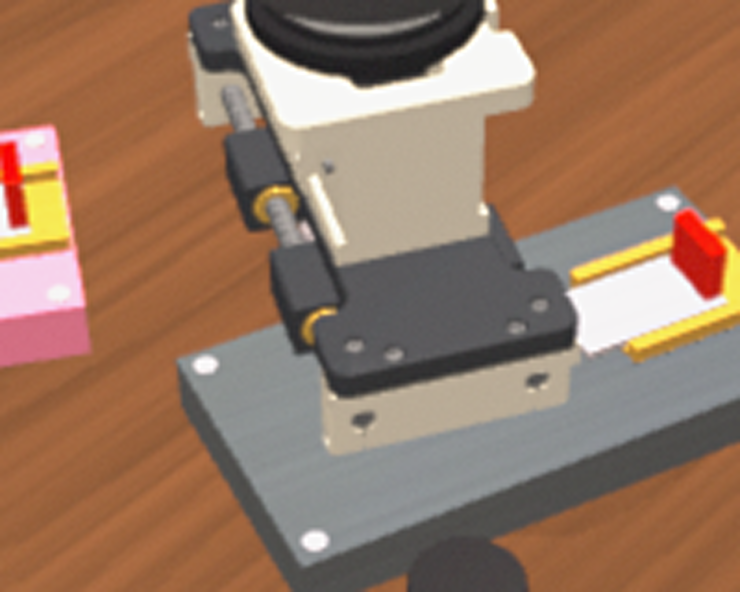

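```bash
python3 -m pendant '[[-0.003,0,0,0,0,0,-0.45],[-0.006,0,0,0,0,0,-0.45],[-0.009,0,0,0,0,0,-0.45],[-0.012,0,0,0,0,0,-0.45],[-0.015,0,0,0,0,0,-0.45],[-0.018,0,0,0,0,0,-0.45],[-0.021,0,0,0,0,0,-0.45],[-0.024,0,0,0,0,0,-0.45],[-0.025,0,0,0,0,0,-0.45],[-0.025,0,0,0,0,0,-0.45]]'
python3 -m pendant '[[0.02,0,0,0,0,0,-0.45],[0.05,0,-0.03,0,0,0,-0.45],[0.09,0,-0.07,0,0,0,-0.45],[0.12,0,-0.11,0,0,0,-0.45],[0.12,0,-0.12,0,0,0,-0.45]]'
python3 - <<'E'
from go import *
o=ctrl.get_obs(); print(o["tool_pos"],o["force"],F(o["tool_pos"]))
for n in ("scene","top"):
    s=snapshot(n); im=s["image"]; cv2.imwrite(f"pics/{n}4.png",im)
    if n=="scene": cv2.imwrite("pics/s4c.png",cv2.resize(im[160:320,250:450],None,fx=3.7,fy=3.7,interpolation=cv2.INTER_CUBIC))
E
```

```text
clock: 7.45
tool_pos: [0.5792, 0.017, 0.027]
orientation: [-180.0, 0.0, -119.1]
force: [-0.2, -0.3, 0.8]
opening: 0.0243
clock: 8.07
tool_pos: [0.5204, -0.09, 0.1499]
orientation: [-179.8, 0.1, -119.2]
force: [0.2, -0.4, 0.0]
opening: 0.0242
[ 0.5204 -0.09    0.1499] [ 0.1786 -0.4078  0.0221] [ -24.4442 -146.0966]
```

View pics/s4c.png

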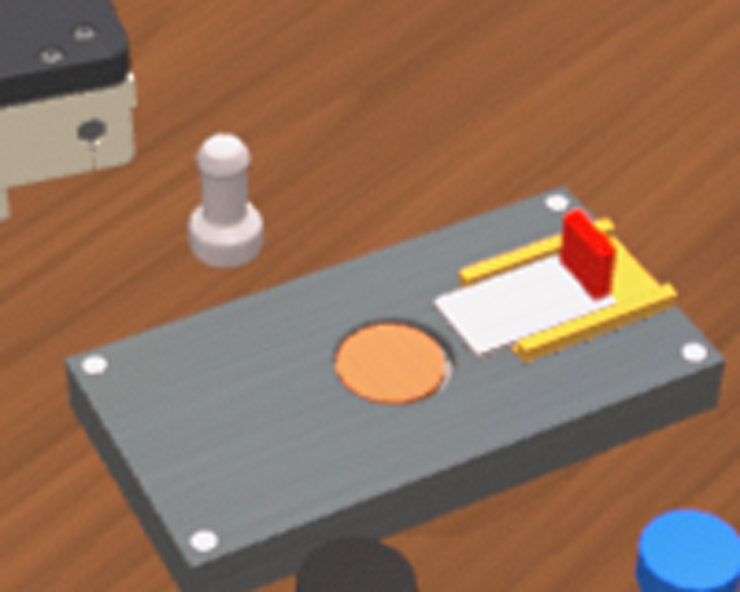

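View pics/top4.png

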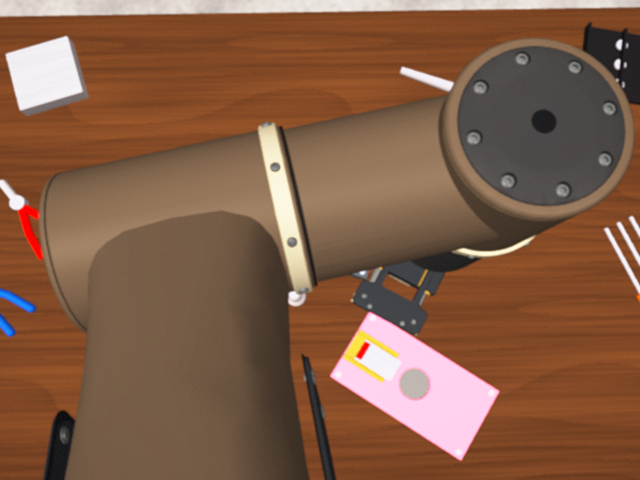

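```bash
python3 - <<'E'
from go import *
from m import near,cen
s=snapshot("scene"); im=s["image"]; k=near(im,masks(im)["copper"],(356,258),12)
p=onz(s,k[:,0,:],.024); f=np.array([F(q) for q in p]); c,r=cv2.minEnclosingCircle(f.astype(np.float32)); print("blank at z=.024",F(onz(s,cen(k),.024)[0]),"circ",c,r,"ell",cv2.fitEllipse(f.astype(np.float32)))
print(rel(W(0,110),.13,-109.34))
E
```

```text
blank at z=.024 [ 1.1269 -2.5286] circ (0.8992012739181519, -2.075760841369629) 19.762489318847656 ell ((0.8193153738975525, -2.3699629306793213), (36.98628234863281, 38.3558235168457), 72.55104064941406)
(array([-0.2549,  0.0188,  0.0173]), array([-0.0004,  0.0007, -0.1713]))
```

The scene crop shows the blank down in the recess (crop 392,362). Rectified at seated-top height it is round (37.0 × 38.4 mm), so it lies flat. Next, the gripper goes over to the far side of the tab.

```bash
python3 -m pendant '[[-0.04,0.004,0,0,0,-0.03,-1],[-0.09,0.008,0.002,0,0,-0.06,-1],[-0.14,0.012,0.006,0,0,-0.1,-1],[-0.19,0.016,0.01,0,0,-0.14,-1],[-0.23,0.018,0.014,0,0,-0.171,-1],[-0.255,0.019,0.017,0,0,-0.171,-1],[-0.255,0.019,0.017,0,0,-0.171,-1],[-0.255,0.019,0.017,0,0,-0.171,-1]]'
python3 - <<'E'
from go import *
o=ctrl.get_obs(); print(o["tool_pos"],o["orientation"],o["opening"],F(o["tool_pos"]))
print(rel(W(0,108),.042,-109.34))
s=snapshot("scene"); im=s["image"]; cv2.imwrite("pics/s5c.png",cv2.resize(im[100:340,250:570],None,fx=2.5,fy=2.5,interpolation=cv2.INTER_CUBIC))
E
```

```text
clock: 9.22
tool_pos: [0.6275, 0.1436, 0.1291]
orientation: [179.9, -0.1, -109.3]
force: [0.5, -0.2, -0.4]
opening: 0.0003
[0.6275 0.1436 0.1291] [ 179.9254   -0.0721 -109.3313] 0.00030242392894073414 [ -0.6586 109.7722]
(array([ 0.0017, -0.0008,  0.0871]), array([ 0.0013, -0.0013,  0.0002]))
```

View pics/s5c.png

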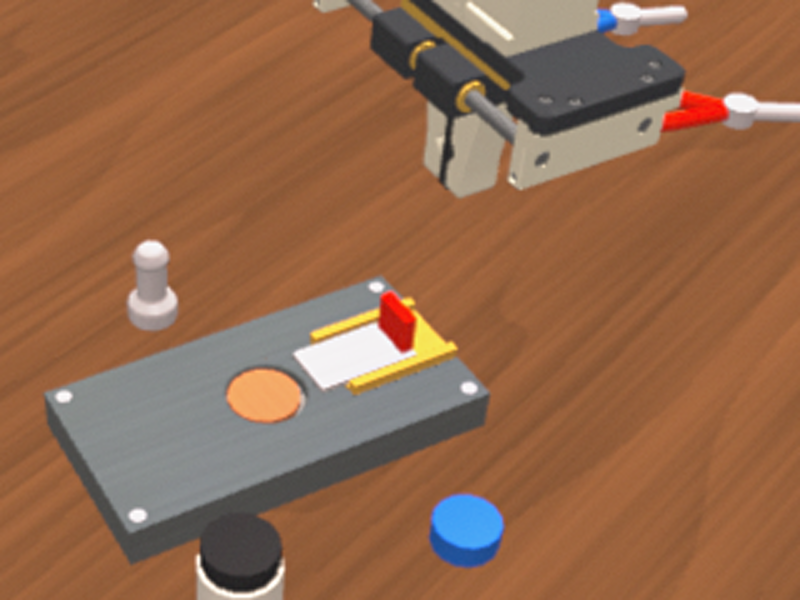

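Fingers shut and high on the far side of the tab (crop 397,320). Blank seated, and jar, cap and punch untouched. Descend and push towards the fixture's -y.

```bash
python3 -m pendant '[[0.001,0,0.03,0,0,0,-1],[0.001,0,0.06,0,0,0,-1],[0.001,-0.001,0.08,0,0,0,-1],[0.001,-0.001,0.087,0,0,0,-1],[0.001,-0.001,0.087,0,0,0,-1]]'
python3 -m pendant '[[0.004,0,0,0,0,0,-1],[0.008,0,0,0,0,0,-1],[0.012,0,0,0,0,0,-1],[0.016,0,0,0,0,0,-1],[0.02,0,0,0,0,0,-1],[0.024,0,0,0,0,0,-1],[0.028,0,0,0,0,0,-1],[0.032,0,0,0,0,0,-1],[0.036,0,0,0,0,0,-1],[0.04,0,0,0,0,0,-1],[0.043,0,0,0,0,0,-1],[0.043,0,0,0,0,0,-1]]'
python3 - <<'E'
from go import *
o=ctrl.get_obs(); print(o["tool_pos"],F(o["tool_pos"]),o["force"])
E
```

```text
clock: 9.9
tool_pos: [0.6288, 0.1422, 0.0433]
orientation: [180.0, -0.0, -109.3]
force: [-0.2, -0.4, -0.7]
opening: 0.0004
clock: 11.4
tool_pos: [0.6143, 0.1018, 0.0429]
orientation: [180.0, -0.0, -109.3]
force: [1.5, 0.5, -0.1]
opening: 0.0004
[0.6143 0.1018 0.0429] [ 0.6902 65.9393] [ 1.4794  0.5313 -0.0927]
```

```bash
python3 -m pendant '[[0.0015,0,0,0,0,0,-1],[0.003,0,0,0,0,0,-1],[0.0035,0,0,0,0,0,-1],[0.0035,0,0,0,0,0,-1]]'
python3 -m pendant '[[0.001,0,0,0,0,0,-1],[0.0015,0,0,0,0,0,-1],[0.0015,0,0,0,0,0,-1]]'
python3 -m pendant '[[0.001,0,0,0,0,0,-1],[0.001,0,0,0,0,0,-1],[0.001,0,0,0,0,0,-1]]'
```

```text
clock: 11.9
tool_pos: [0.6133, 0.099, 0.0429]
orientation: [180.0, -0.0, -109.3]
force: [0.8, 1.2, 0.1]
opening: 0.0005
clock: 12.28
tool_pos: [0.6133, 0.0988, 0.043]
orientation: [-180.0, 0.1, -109.3]
force: [-0.2, 7.7, -1.9]
opening: 0.0004
clock: 12.65
tool_pos: [0.6133, 0.0988, 0.043]
orientation: [-180.0, 0.2, -109.3]
force: [-0.7, 11.3, -2.2]
opening: 0.0003
```

Stalled near y = 62.7 mm with a rising force, which fits the hard stop. I'll press slightly more to confirm, then back off and look.

```bash
python3 -m pendant '[[0.001,0,0,0,0,0,-1],[0.002,0,0,0,0,0,-1],[0.002,0,0,0,0,0,-1]]'
python3 -m pendant '[[-0.006,0,0,0,0,0,-1],[-0.02,0,0,0,0,0,-1],[-0.04,0,0,0,0,0,-1],[-0.05,0,-0.03,0,0,0,-1],[-0.08,0,-0.07,0,0,0,-1],[-0.11,0,-0.11,0,0,0,-1],[-0.11,0,-0.12,0,0,0,-1],[-0.11,0,-0.12,0,0,0,-1]]'
python3 - <<'E'
from go import *
from m import near,cen
s=snapshot("scene"); im=s["image"]; cv2.imwrite("pics/s6c.png",cv2.resize(im[160:350,250:500],None,fx=3.1,fy=3.1,interpolation=cv2.INTER_CUBIC))
E
```

```text
clock: 13.02
tool_pos: [0.6134, 0.0986, 0.0431]
orientation: [-179.9, 0.3, -109.3]
force: [1.0, 17.6, -3.7]
opening: 0.0004
clock: 14.02
tool_pos: [0.6483, 0.199, 0.1632]
orientation: [-180.0, 0.0, -109.3]
force: [0.0, 0.1, -0.8]
opening: 0.0004
```

View pics/s6c.png

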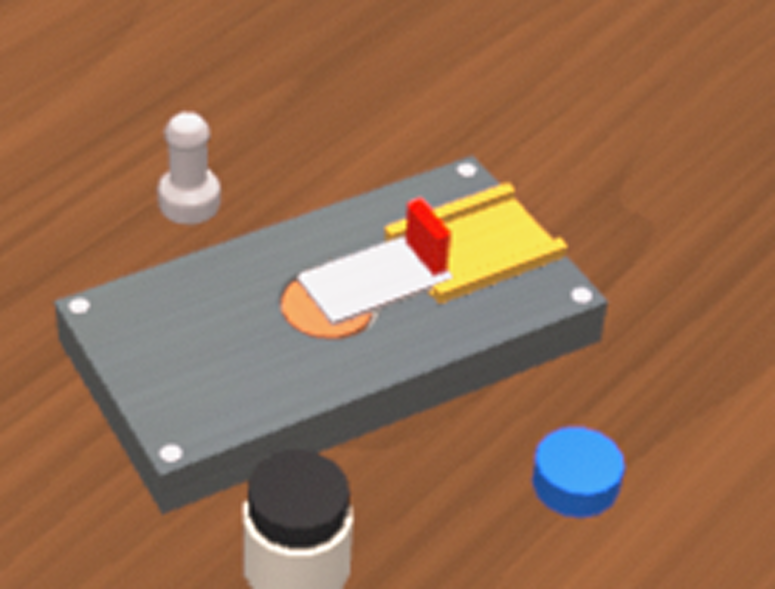

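Keeper over the blank: its front end runs from (300,275) to (335,320) in the crop, and the tab is at (428,237). A quick measurement of the keeper front, then I hand in.

```bash
python3 - <<'E'
from go import *
from m import *
s=snapshot("scene"); im=s["image"]
for p in [(300,275),(335,321)]:
    print("front corner fixture mm",F(onz(s,[250+p[0]/3.1,160+p[1]/3.1],.031)[0]))
# compare with start, same pixel method
for nm,k,g,r in [("cap","blue",(436,312),8)]:
    print(nm,cen(near(im,masks(im)[k],g,r)))
V=cv2.cvtColor(im,cv2.COLOR_BGR2HSV)[...,2]
print("jar",cen(near(im,V<70,(344,320),12)))
S=cv2.cvtColor(im,cv2.COLOR_BGR2HSV)[...,1]
print("punch",cen(near(im,(S<60)&(V>180),(310,202),9)))
E
```

```text
front corner fixture mm [-13.1403  -7.4671]
front corner fixture mm [18.4246 -7.5132]
cap [435.8349687778769, 311.76746952126075]
jar [342.05821796237126, 320.6869009584665]
punch [309.92768959435625, 201.25925925925927]
```

The front end measures about 7.5 mm past the centre in this one oblique view. I'll swing the arm clear and use the top view for a better check.

```bash
python3 - <<'E'
from go import *
s=snapshot("scene"); print(onz(s,[[560,70],[620,78],[447,18]],0)[:,:2])
E
python3 -m pendant '[[-0.02,0.04,-0.02,0,0,0,-1],[-0.045,0.08,-0.03,0,0,0,-1],[-0.07,0.12,-0.04,0,0,0,-1],[-0.1,0.17,-0.05,0,0,0,-1],[-0.13,0.22,-0.06,0,0,0,-1],[-0.16,0.27,-0.06,0,0,0,-1],[-0.18,0.3,-0.06,0,0,0,-1],[-0.18,0.3,-0.06,0,0,0,-1]]'
python3 - <<'E'
from m import *
s=snapshot("top"); im=s["image"]; cv2.imwrite("pics/top7.png",cv2.resize(im[130:310,220:410],None,fx=3.3,fy=3.3,interpolation=cv2.INTER_CUBIC))
E
```

```text
[[0.5176 0.7607]
 [0.6226 0.8111]
 [0.191  0.8206]]
clock: 15.18
tool_pos: [0.423, 0.4687, 0.2216]
orientation: [180.0, -0.1, -109.2]
force: [0.8, -0.6, 0.3]
opening: 0.0004
```

View pics/top7.png

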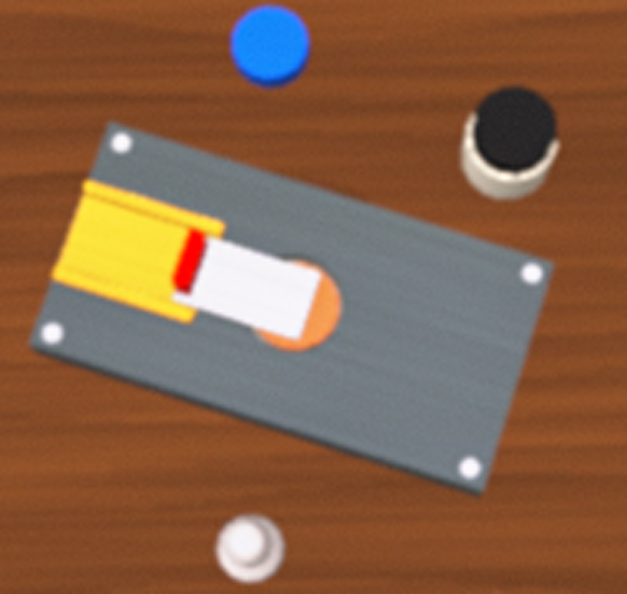

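The keeper lies over the blank, with its front edge running from about (322,270) to (300,338) in the crop. The arm is out of view.

```bash
python3 - <<'E'
from go import *
s=snapshot("top"); im=s["image"].astype(np.float32)
ys=np.arange(-30,75,.5)
for x in(-6,0,6):
    px=proj(s,np.array([np.r_[W(x,y),.031] for y in ys])).astype(np.float32)
    v=cv2.remap(im,px[:,:1],px[:,1:],cv2.INTER_LINEAR)[:,0]
    b=v[:,0]; m=(ys>-15)&(ys<5); lo,hi=b[(ys>-13)&(ys<-10)].mean(),b[(ys>0)&(ys<5)].mean()
    e=ys[m][np.argmax(b[m]>(lo+hi)/2)]
    px=proj(s,np.array([np.r_[W(x,y),.055] for y in ys])).astype(np.float32)
    g=cv2.remap(im,px[:,:1],px[:,1:],cv2.INTER_LINEAR)[:,0]; r=(g[:,2]>150)&(g[:,1]<90); print("front",e,"tab red span",ys[r].min(),ys[r].max())
E
```

```text
front -8.5 tab red span 43.0 50.5
front -8.5 tab red span 42.5 50.5
front -8.0 tab red span 43.0 50.5
```

The top view puts the front edge at 8.0–8.5 mm past centre, so the keeper is at its stop. Handing in.

```bash
python3 -c "
from plant import ctrl
print(ctrl.close_job())"
```

```text
the job is handed in; nothing more can be done
None
```

The job is handed in at about 15 s of the 48 s allowed. The blank is in the recess, the keeper is over it, and the hand is well clear.

**What I did:** I pushed the copper blank across the deck with two part-open fingertips, never picking it up, until it dropped into the recess. I then pushed the red tab with shut fingers until the keeper reached its stop, and swung the arm away.

**Last checks:**
- **Blank:** in the scene view it looks round when measured at seated height (about 37 × 38 mm), so it lies flat. The keeper also passed over it freely.
- **Keeper:** the push stalled hard at about 18 N. The top view puts its front end 8.0–8.5 mm past the recess centre, against 8 mm expected. The oblique scene view read 7.5 mm and the fingertip position suggested about 7 mm. Both are within measuring error, and I trusted the top view and the hard stall.
- **Jar, punch and cap:** all are within half a pixel of where they started in the scene view.

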